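# Hang a second shelf on the counter display stand

### The arm

A 6-joint arm with a two-finger parallel gripper is mounted at the origin on a cart in front of the work surface, level with it; the furniture and walls round the work are solid. World frame = base frame: x ahead of the robot, y to its left, z up, the work surface at z = 0. Lengths are in mm, angles in rad, forces in N, time in s.
With the tool pointing down it reaches from about 400 to 925 mm from the base axis. Payload 12.5 kg.
Tool frame: the origin (TCP) lies on the front face of the gripper's body, between the roots of the fingers; the fingertips stand 78 mm ahead of it and the grasp point (between the pads) lies 59 mm ahead of it (env.nose_length is the distance from the TCP to the fingertips, in mm); z points along the fingers, y is the line along which they close (so a half turn about z gives the same grasp; the last joint's range is limited). The gripper opens to 95 mm and grips with 3 to 60 N. Pads are 20 mm wide; open, the fingers measure 119 mm over their backs; the gripper's body (75 mm by 180 mm) begins 59 mm behind the grasp point.
Start: joints at [-1.223, 0.491, 1.559, -0, 1.092, -0.106], TCP at [274.012, -561.743, 292.261] pointing down, gripper open.
Joint ranges: [-3.1, 3.1], [-0.84, 2.19], [0.05, 2.79], [-1.13, 4.28], [0.06, 2.93], [-2.69, 2.69]. Speed limits (rad/s): [2.22, 2.22, 2.79, 3.14, 3.14, 3.14].

### API

Orientations are given as [roll, pitch, yaw] about the fixed x, y, z axes, in that order (R = Rz(yaw) Ry(pitch) Rx(roll)).
In Python, from cell import env gives the robot as it stands.
- The arm moves only by the tool jog_arm, never from a script. Its argument "motion" is a list of rows, each a list of 7 numbers: the turn, a rotation vector about the tool's x, y, z in degrees, then the shift along the tool's x, y, z in mm, then the finger opening in mm, from 0 to 95.1. In form: [[wx, wy, wz, x, y, z, hand], ...]. A call has 1 to 10 rows; each row shifts and turns the commanded pose from where the row before left it, along the tool's axes as they then stand; what a row does not reach is not made up. A row lasts 1/8 s, in which the tool goes at most 62.5 mm and 10.7 degrees, less where a joint would pass 70% of its speed; a pose out of reach is approached as far as the arm can. A call is refused whole if a number of a shift passes 62.5 or a number of a turn 10.7, either way. A call with a gripper value outside its range is refused whole. The fingers move at their own pace and stop on an object; the grip force is fixed at half the most. Time passes only in rows, so rows that do not move let the fingers close. It gives the time, the measured TCP pose, the force, the opening and the grip force at its end, in the units of the state.
- env.state(): the state, without advancing time (a new reading comes with each control period).
- env.read_camera(name): name is "side" or "top" or "wrist"; returns a dict with "color" (480x640x3 uint8, red, green, blue), "z_map" (480x640 float32, mm along the optical axis (not along the pixel's ray), 0 where there is no reading), "camera_matrix" (3x3 intrinsics, pixels), "world_to_cam" (4x4, takes a point from world to camera coordinates). Camera axes: x right, y up, looking along -z (the intrinsics and any distortion apply to the point x, -y, -z); pixel columns grow to the right and rows downward; lengths in mm; the calibration is good to about 2 mm. The wrist camera is an equidistant fisheye: a pixel r from the principal point sees the ray r / f radians off the axis. A picture is of the moment at which its call begins.
- env.job_done(): hands the job in; it is judged then, once.
Trained networks look in the newest picture that a camera, given by its name, has taken for a name from the list of things; names that differ only in an ending like _2 or _b are one class to them, and where a whole thing is asked for, a point or a joint stands for the part that bears it (a point fixed in the world has none). Each returns a list of dicts, best first, with "score" (0 to 1); they miss things now and then, are a little off and sometimes report something else, mostly with a low value. They report only what shows in the picture. A call takes as long as a camera call.
- env.recognise(camera, thing): "location" ([column, row] in pixels, amid what is visible of it).
The state is a dict: "t": time; "joints": joint angles; "qvel": joint speeds; "tau": joint torques, N m; "eef_pos": TCP position; "tcp_rot": TCP orientation; "ft_force": force on the tool from outside, world axes, zero at the start; "moment": the same for the moment, N m; "opening": opening from 0.0 (shut) to 1.0 (fully open); "grip_force": force on a finger pad.
Only numpy, scipy, OpenCV 4.12 (cv2) and the standard library are available. Lean on these libraries where they do the work, as an engineer would, in place of code of your own. Each camera call takes 0.05 s, during which the arm holds its last target. There are 200 camera calls.

### The job

Hang the loose little shelf on the slotted display stand, level above the shelf that already hangs there: put both of its hooks through the upper pair of slots, then press it down until it is fully home and the spring catch has snapped out over the sill of its back plate. Let go of it and leave the other things on the counter where they are.

Things in the scene. Friction and masses are not known exactly. Their poses are not given: they have to be found in the camera images.
- shelf: Loose shelf, flat on the counter: light wooden tray 100 (x) by 160 mm (y), floor 6 mm, lips 14 mm high, steel back plate 76 mm high and 4 mm thick at the rear, about 0.24 kg. Origin: centre of its underside; x to its rear (hook side), y along its width, z up. The back plate's rear face is at x = +50 mm. In the back plate's middle is a window, 36 mm wide, z = 7 to 28 mm, with a sill below it.
- shelf_grip (a point): Point to grip, at (-10, 0, 36) mm of the shelf, inside its wooden divider: an upright wall along x in the middle of the tray, 12 mm thick (y), from x = -28 to +46 mm, top at z = 52 mm. 67 mm of free tray floor on either side of it. Axes as the shelf's.
- shelf_hooks (a point): Midway between the shelf's two steel hooks, at (60.5, 0, 45) mm of the shelf. The hooks are at y = -55 and +55 mm, 6 mm thick: behind the back plate a throat, z = 50 to 60 mm, 8 mm long, then a lip, x = 58 to 63 mm, hanging from z = 60 down to 30 mm. Axes as the shelf's.
- stand: Fixed display stand: wooden base 150 x 200 x 14 mm, two dark steel slotted uprights 330 mm tall. Origin: on the counter, middle of its base; x to its rear, y along its width, z up. Uprights: front faces at x = +50 mm, 6 mm thick, centred at y = -55 and +55 mm. A fixed shelf of the same make with two soap cartons hangs low on it, from z = 24 to 100 mm, front edge at x = -50 mm.
- stand_slots (a point): Midway between the two upper slots, at (50, 0, 220) mm of the stand. Slots: at y = -55 and +55 mm, 11 mm wide, z = 200 to 240 mm. The hooks go in straight along +x with the shelf level and 20 to 30 mm above home (25 is best), till the back plate meets the uprights; the shelf then goes straight down to home. Axes as the stand's.
- stand_home (a point): Where the shelf's origin must end: (0, 0, 150) mm of the stand; the shelf's axes are then parallel to the stand's and the hooks' throats rest on the lower ends of the upper slots. Axes as the stand's.
- stand_lamp (a point): Middle of the underside of the lamp that juts out over the work: at (29, 0, 308) mm of the stand, it spans x = -2 to +60 mm and y = -50 to +50 mm. A gripper pointing straight down has no room below it while holding the divider; lean it in from the front by about 30 degrees. Axes as the stand's.
- catch (a joint): Sprung catch of the stand: a steel ramp 20 mm wide at y = 0 that juts 5.5 mm out of the plane of the uprights' front faces at z = 158 to 175 mm. 0 = out (m), up to 0.008 pushed back. The sill pushes it back from about 18 to 3 mm above home (spring 3 to 6 N; pressing takes about 5 N beyond its weight if kept level), then it snaps out through the window and locks.
- bell: Counter bell, 85 mm across, 59 mm high; bystander, origin at the centre of its underside.
- votive: Candle in a glass, 63 mm across, 76 mm high; bystander, origin at the centre of its underside.
- spool: Large spool of twine, 56 mm across, 52 mm high; bystander, origin at the centre of its underside.
- stamp: Wooden rubber stamp, 26 x 54 mm, 69 mm high; bystander, origin at the centre of its underside.
- jar: Small glass jar with steel lid, 57 x 49 mm, 70 mm high; bystander, origin at the centre of its underside.

How it is judged:
By the outcome, as a careful person would: the job done as asked, in the order asked, and still so for the second after the job is handed in, with the robot touching nothing.
It also fails if it takes over 42 s, if anything falls off the work surface, if the arm or the gripper's body presses on something with over 40 N, if the wrist force passes 120 N, or if a joint passes its speed limit or range.

## Working session

There is one attempt and no reset: what is moved stays moved. The work goes in short steps, Python scripts to look and compute and a tool call to move; the robot and the scene stay as the last step left them, time stands still between calls to the robot, and variables do not carry over. Pictures are saved under pics/ and viewed, at most 10 in all, crops included, and the job is handed in when it is done.

Besides the shell and the picture viewer there is one more tool, called after "Request:" by a JSON object that holds its "op" and its "data", one argument or row to a line. jog_arm: Moves the arm, as the interface text tells. Its arguments: {"type":"object","properties":{"motion":{"type":"array"}},"required":["motion"]}

```bash
mkdir -p pics; ls
cat > h.py <<'E'
import numpy as np,cv2
from cell import env
def cam(n):
    d=env.read_camera(n);d['n']=n;return d
def px2w(d,u,v,z=None):
    K=np.array(d['camera_matrix']);z=d['z_map'][int(round(v)),int(round(u))] if z is None else z
    p=np.array([(u-K[0,2])/K[0,0]*z,-(v-K[1,2])/K[1,1]*z,-z,1.])
    return (np.linalg.inv(d['world_to_cam'])@p)[:3]
def cloud(d):
    K=np.array(d['camera_matrix']);z=d['z_map'];v,u=np.mgrid[:480,:640]
    p=np.stack([(u-K[0,2])/K[0,0]*z,-(v-K[1,2])/K[1,1]*z,-z,np.ones_like(z)],-1)
    return (p@np.linalg.inv(d['world_to_cam']).T)[...,:3]
E
python3 - <<'E'
from h import *
np.set_printoptions(precision=1,suppress=True)
print(env.state())
ims=[]
for n in('top','side'):
    d=cam(n);print(n,d['camera_matrix'],np.linalg.inv(d['world_to_cam']),[k for k in d])
    cv2.imwrite(f'pics/{n}0.png',d['color'][...,::-1]);np.savez(f'{n}0.npz',**d)
    for t in('shelf','shelf_grip','shelf_hooks','stand','stand_slots','stand_lamp','catch','bell','votive','spool','stamp','jar'):
        r=env.recognise(n,t)[:2]
        print(t,[(round(q['score'],2),np.array(q['location']),px2w(d,*q['location'])) for q in r])
E
```

```text
pics
{'t': 0.0, 'joints': array([-1.2,  0.5,  1.6,  0. ,  1.1, -0.1]), 'qvel': array([-0., -0.,  0.,  0., -0., -0.]), 'tau': array([ -0. , -61.3, -25.8,   0.1,   0. ,  -0. ]), 'eef_pos': array([ 274. , -561.6,  291.7]), 'tcp_rot': array([-3.1, -0. ,  0.5]), 'ft_force': array([-1. ,  0.5, -0.3]), 'moment': array([ 0., -0., -0.]), 'grip_force': 0.0, 'opening': 1.0041810977325816}
top [[440.3   0.  319.9]
 [  0.  440.3 238. ]
 [  0.    0.    1. ]] [[   0.     1.    -0.1  441.8]
 [  -1.     0.     0.   -73.3]
 [   0.     0.1    1.  1283.4]
 [   0.     0.     0.     1. ]] ['color', 'z_map', 'camera_matrix', 'world_to_cam', 'n']
shelf [(0.93, array([350.8, 270.9]), array([ 494. , -167.7,   51. ])), (0.37, array([452. , 256.2]), array([ 540.3, -453.9,   44.8]))]
shelf_grip [(0.83, array([350.5, 267.6]), array([ 503.6, -167.4,   43.9])), (0.46, array([450.9, 257.8]), array([ 535.4, -449.4,   48.8]))]
shelf_hooks [(0.87, array([352.7, 270.4]), array([ 495.5, -173. ,   52.1]))]
stand [(0.69, array([244.5, 219.4]), array([630.7, 129.9,  76.2]))]
stand_slots []
stand_lamp [(0.82, array([241.9, 2
[... 552 characters left out ...]
575.3]
 [   0.     0.     0.     1. ]] ['color', 'z_map', 'camera_matrix', 'world_to_cam', 'n']
shelf []
shelf_grip []
shelf_hooks []
stand [(0.68, array([250.2, 202.4]), array([663.1, 154.9,  41.8]))]
stand_slots [(0.63, array([251.4, 200.2]), array([666.1, 151.3,  51.2]))]
stand_lamp [(0.82, array([251.9, 200.2]), array([662. , 147.7,  59.4]))]
catch []
bell []
votive [(0.58, array([451.1, 285.4]), array([ 567.3, -458.2,   36.6]))]
spool [(0.67, array([173.1, 259.1]), array([422.3, 294.3,  61. ])), (0.58, array([208.8, 264.9]), array([430.7, 192.4,  66.2]))]
stamp [(0.56, array([209.3, 266.9]), array([435.9, 197.1,  39.6]))]
jar [(0.73, array([252.5, 198.2]), array([661.4, 144.4,  73. ]))]
```

Run:
```python
import cv2
a=cv2.imread('pics/top0.png')[130:370,130:530];b=cv2.imread('pics/side0.png')[90:350,130:530]
cv2.imwrite('pics/tc.png',cv2.resize(a,None,fx=2,fy=2));cv2.imwrite('pics/sc.png',cv2.resize(b,None,fx=2,fy=2))
```

```text
(no output)
```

View pics/tc.png

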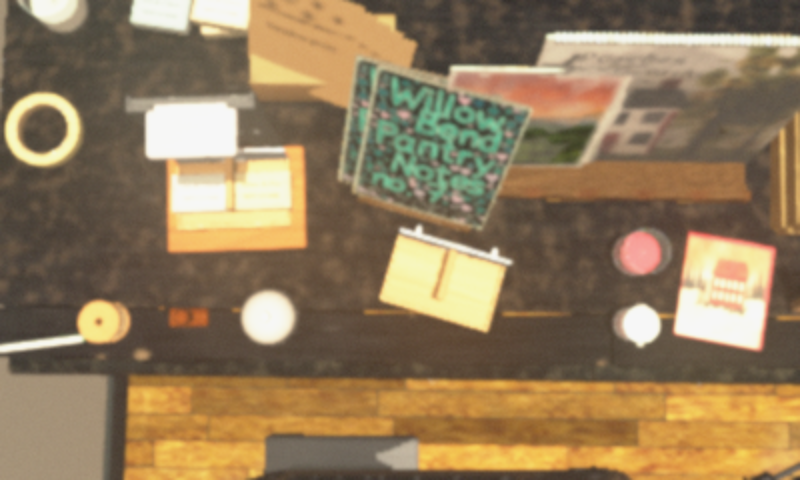

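View pics/sc.png

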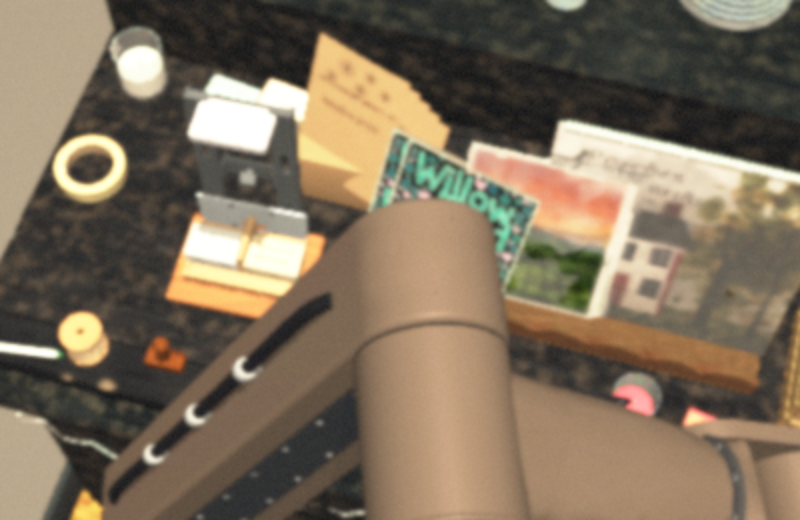

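The top view shows the loose shelf at crop (445,280), its back plate running from (400,232) to (510,262), so its yaw is about −15°. The stand is at (235,170) and nearly square to the world. Next I'll fit both from the depth maps.

Run:
```python
from h import *
np.set_printoptions(precision=1,suppress=True)
d=dict(np.load('top0.npz'));P=cloud(d);s=dict(np.load('side0.npz'));S=cloud(s)
def sel(P,lo,hi):
    m=np.all((P>lo)&(P<hi),-1);return P[m]
def rect(q,n):
    if len(q)<5: print(n,len(q));return
    print(n,len(q),cv2.minAreaRect(q[:,:2].astype(np.float32)),'z',np.percentile(q[:,2],[5,50,95]))
print('counter z',np.median(sel(P,[350,-100,-30],[600,50,30])[:,2]))
a=sel(P,[400,-270,6],[590,-80,95]);rect(a,'shelf all')
print(np.histogram(a[:,2],bins=range(0,100,6)))
rect(sel(P,[400,-270,66],[590,-80,95]),'bp top')
rect(sel(P,[440,-210,38],[555,-120,60]),'div')
st=sel(P,[520,30,5],[760,260,400]);print(np.histogram(st[:,2],bins=range(0,400,10)))
rect(sel(P,[520,30,5],[760,240,22]),'base');rect(sel(P,[520,30,280],[760,240,400]),'lamp+up')
ss=sel(S,[520,30,5],[800,260,400])
print(np.histogram(ss[:,2],bins=range(0,400,10)))
u=sel(S,[520,30,130],[800,260,290]);rect(u,'upr')
A=np.c_[u[:,1],u[:,2],np.ones(len(u))]
for i in range(6):
    c=np.linalg.lstsq(A,u[:,0],rcond=None)[0];r=u[:,0]-A@c;k=abs(r-np.median(r))<8;A,u=A[k],u[k]
print('front plane x=',c,len(u),r.std(),u[:,1].min(),u[:,1].max())
rect(sel(S,[520,30,5],[760,260,22]),'base side')
```

```text
counter z 0.19717073585104572
shelf all 1570 ((495.1479797363281, -171.0233917236328), (177.6137237548828, 189.66981506347656), 89.98906707763672) z [ 6.3  9.9 73.5]
(array([  0, 942, 220,  62,  22,  21,  23,  24,  89,  44,  19,  13,  71,
        20,   0,   0]), array([ 0,  6, 12, 18, 24, 30, 36, 42, 48, 54, 60, 66, 72, 78, 84, 90, 96]))
bp top 104 ((541.2081298828125, -183.52774047851562), (157.48068237304688, 5.062371730804443), 74.45105743408203) z [69.5 75.5 80.3]
div 143 ((508.6450500488281, -158.7616729736328), (78.5967025756836, 74.29206085205078), 74.04436492919922) z [40.5 51.6 56.7]
(array([ 133, 1054,  321,  495,   98,  812,  288,  141,   27,   47,   28,
         16,    6,   12,   15,   16,   17,   10,   17,   17,   19,    9,
         14,    6,   18,   15,   16,   19,   18,   26,   17,   65, 1319,
        203,    0,    0,    0,    0,    0]), array([  0,  10,  20,  30,  40,  50,  60,  70,  80,  90, 100, 110, 120,
       130, 140, 150, 160, 170, 180, 190, 200, 210, 220, 230, 240, 250,
       260, 270, 280, 290, 300, 310, 320, 330, 340, 350, 360, 370, 380,
       390]))
base 
[... 378 characters left out ...]
 48,  40,  35,  27,  29,  35,
        26,  28,  36,  37,  42,  93, 669, 399,   0,   0,   0,   0,   0]), array([  0,  10,  20,  30,  40,  50,  60,  70,  80,  90, 100, 110, 120,
       130, 140, 150, 160, 170, 180, 190, 200, 210, 220, 230, 240, 250,
       260, 270, 280, 290, 300, 310, 320, 330, 340, 350, 360, 370, 380,
       390]))
upr 985 ((707.3258056640625, 96.23381805419922), (102.34428405761719, 219.98684692382812), 43.75952911376953) z [135.8 180.7 274.8]
front plane x= [ -0.3  -0.2 756.6] 344 3.7532061193140236 65.10044363794378 207.97574809929768
base side 1029 ((640.0366821289062, 145.06272888183594), (239.90081787109375, 229.64703369140625), 0.002627057023346424) z [ 5.6 13.4 20. ]
```

```bash
cat >> h.py <<'E'
from scipy.spatial.transform import Rotation as Ro
def tilt(yaw_deg,lean): # tool leaning in from front, y = -thing's y
    return Ro.from_euler('z',yaw_deg,degrees=True)*Ro.from_euler('y',-lean,degrees=True)*Ro.from_euler('x',180,degrees=True)
def tcp_for(origin,yaw,lean=30,g=(-10,0,36)):
    R=tilt(yaw,lean);w=np.array(origin)+Ro.from_euler('z',yaw,degrees=True).apply(g)
    return w-R.apply([0,0,59.]),R
def pose():
    s=env.state();r=np.array(s['tcp_rot']);r=r.ravel()
    return np.array(s['eef_pos']),Ro.from_euler('xyz',r),s
def delta(p,R,pt,Rt):
    "rotvec deg in tool, shift in current tool axes"
    return np.round((R.inv()*Rt).as_rotvec(degrees=True),2),np.round(R.inv().apply(pt-p),1),np.round(Rt.inv().apply(pt-p),1)
E
python3 - <<'E'
from h import *
np.set_printoptions(precision=2,suppress=True)
d=dict(np.load('top0.npz'));P=cloud(d);C=d['color'].astype(int)
def edge(m,ax,side,n):
    "line fit of extreme coordinate ax along other axis, in image rows/cols"
    q=[]
    other=1-ax
    idx=np.argwhere(m)
    for k in np.unique(idx[:,1 if ax==0 else 0]):
        I=idx[idx[:,1 if ax==0 else 0]==k]
        w=P[I[:,0],I[:,1]];j=np.argmin(w[:,ax]*side);q.append(w[j])
    q=np.array(q);t=q[:,other];v=q[:,ax];k=np.ones(len(q),bool)
    for _ in range(8):
        c=np.polyfit(t[k],v[k],1);r=v-np.polyval(c,t);k=abs(r)<max(2.5,1.5*r[k].std())
    print(n,'ang',np.degrees(np.arctan(c[0])),'at mid',t[k].mean(),np.polyval(c,t[k].mean()),k.sum(),len(k))
box=lambda lo,hi:np.all((P>lo)&(P<hi),-1)
lamp=box([590,70,312],[680,200,345])&(C.min(-1)>150)
w=P[lamp];print('lamp',cv2.minAreaRect(w[:,:2].astype(np.float32)))
edge(lamp,0,1,'lamp front x');edge(lamp,1,1,'lamp ymin');edge(lamp,1,-1,'lamp ymax')
base=box([530,20,5],[760,240,24])&(C[...,0]-C[...,2]>60)
edge(base,0,1,'base front');edge(base,1,1,'base ymin');edge(base,1,-1,'base ymax')
b=P[box([500,-200,30],[800,-20,500])]
for x in range(500,700,20):
    k=(b[:,0]>=x)&(b[:,0]<x+20);print(x,k.sum(),b[k][:,2].max(initial=0),np.median(b[k][:,1]) if k.any() else 0)
p,R,s=pose();print(p,R.as_euler('xyz',degrees=True))
E
```

```text
lamp ((647.2940063476562, 129.03468322753906), (65.03196716308594, 112.58567810058594), 2.3810975551605225)
lamp front x ang -3.0040928507284548 at mid 131.0290609833265 615.9088790005593 44 51
lamp ymin ang 2.11809940225434 at mid 647.8018886717233 83.64357608395574 25 30
lamp ymax ang 3.311365617655053 at mid 641.0479161590607 180.88432995810493 24 30
base front ang -2.713140903888292 at mid 126.90137943958547 537.9956073829975 69 70
base ymin ang 3.3310132865762094 at mid 614.7365061392007 32.52392305408927 49 55
base ymax ang 4.751063702160542 at mid 598.4889384957747 228.9722075077145 46 55
500 34 56.71222817037096 -173.62004407346421
520 49 79.96812542171142 -182.03222240268587
540 77 81.34318241451228 -149.09256717866901
560 20 80.1144850886958 -117.66825645812797
580 13 44.58107587895165 -194.5045669364407
600 199 75.37023709788627 -168.20987592857642
620 422 104.91281941152056 -136.40563030391954
640 561 142.54124585040336 -122.36387446632952
660 651 177.98049964985694 -117.62714372572648
680 688 212.52236345857136 -118.89726912852437
[ 274.01 -561.75  292.25] [179.99   0.    26.  ]
```

Run:
```python
from h import *
p,R,s=pose()
pt,Rt=tcp_for((495,-170.5,0),-15.6)
pre=pt-Rt.apply([0,0,110.])
print(pt,pre,Rt.as_euler('xyz',degrees=True));print(delta(p,R,pre,Rt))
mid=np.array([300,-330,320.]);
rv=(R.inv()*Rt).as_rotvec(degrees=True);N=14
# constant rows, shift in tool axes at start of each row
pos=p;Rc=R
for i in range(N):
    tgt=p+(pre-p)*(i+1)/N
    print(np.round(Rc.inv().apply(tgt-pos),1),np.round(rv/N,2));Rc=Rc*Ro.from_rotvec(rv/N,degrees=True);pos=tgt
```

```text
[ 456.95507861 -159.87766709   87.09549882] [ 403.98113744 -145.08707695  182.35829324] [180.  -30.  -15.6]
(array([-10.88,  28.66,  40.63]), array([ 299.5, -317.5,  109.9]), array([ -43.6, -436.3,  101.7]))
[ 21.4 -22.7   7.8] [-0.78  2.05  2.9 ]
[ 19.9 -23.8   8.3] [-0.78  2.05  2.9 ]
[ 18.4 -24.9   8.6] [-0.78  2.05  2.9 ]
[ 16.8 -25.9   8.9] [-0.78  2.05  2.9 ]
[ 15.1 -26.9   9.1] [-0.78  2.05  2.9 ]
[ 13.4 -27.7   9.3] [-0.78  2.05  2.9 ]
[ 11.7 -28.5   9.3] [-0.78  2.05  2.9 ]
[  9.9 -29.1   9.3] [-0.78  2.05  2.9 ]
[  8.  -29.7   9.2] [-0.78  2.05  2.9 ]
[  6.2 -30.2   9.1] [-0.78  2.05  2.9 ]
[  4.3 -30.6   8.9] [-0.78  2.05  2.9 ]
[  2.5 -30.9   8.6] [-0.78  2.05  2.9 ]
[  0.6 -31.1   8.2] [-0.78  2.05  2.9 ]
[ -1.3 -31.2   7.8] [-0.78  2.05  2.9 ]
```

Request:
{"op": "jog_arm", "data": {
  "motion": [
    [-0.8,2,2.9,21.5,-22.7,0,95],
    [-0.8,2,2.9,20,-23.8,0,95],
    [-0.8,2,2.9,18.5,-25,4,95],
    [-0.8,2,2.9,17,-26,6,95],
    [-0.8,2,2.9,15,-27,8,95],
    [-0.8,2,2.9,13.5,-27.7,9,95],
    [-0.8,2,2.9,11.7,-28.5,9,95],
    [-0.8,2,2.9,10,-29,9,95],
    [-0.8,2,2.9,8,-29.7,9,95],
    [-0.8,2,2.9,6,-30,9,95]
  ]
}}

```text
t: 2.55
eef_pos: [365.7, -263.5, 238.6]
tcp_rot: [3.093, -0.37, -0.051]
ft_force: [0.6, 0.6, 0.3]
opening: 1.001
grip_force: 0.0
```

```bash
cat > go.py <<'E'
from h import *
import sys
np.set_printoptions(precision=2,suppress=True)
def go(pt,Rt):
    p,R,s=pose();print('t',s['t'],'p',p,R.as_euler('xyz',degrees=True),'j',s['joints'],'F',s['ft_force'],s['opening'],s['grip_force']);print('rot,shift(cur),shift(tgt axes)',*delta(p,R,pt,Rt))
E
python3 - <<'E'
from go import *
pt,Rt=tcp_for((495,-170.5,0),-15.6);go(pt-Rt.apply([0,0,110.]),Rt)
E
```

```text
t 2.55 p [ 365.66 -263.45  238.59] [177.2  -21.22  -2.93] j [-0.87  0.26  2.19  0.55  0.46  0.29] F [0.63 0.64 0.31] 1.001173962408591 0.0
rot,shift(cur),shift(tgt axes) [-2.7   8.46 11.64] [   9.7 -123.2   58.1] [ -23.7 -124.3   51.2]
```

Request:
{"op": "jog_arm", "data": {
  "motion": [
    [-0.5,1.7,2.4,5,-25,9,95],
    [-0.5,1.7,2.4,3,-25,10,95],
    [-0.5,1.7,2.3,0,-25,10,95],
    [-0.5,1.7,2.3,-3,-25,10,95],
    [-0.5,1.7,2.3,-4,-24.5,10,95],
    [0,0,0,0,0,0,95]
  ]
}}

```text
t: 3.3
eef_pos: [402.7, -162.7, 199.9]
tcp_rot: [-3.141, -0.508, -0.232]
ft_force: [0.6, 0.1, -0.1]
opening: 0.998
grip_force: 0.0
```

Run:
```python
from go import *
pt,Rt=tcp_for((495,-170.5,0),-15.6);go(pt-Rt.apply([0,0,110.]),Rt)
d=cam('wrist');print(d['camera_matrix']);np.savez('w1.npz',**d);cv2.imwrite('pics/w1.png',d['color'][...,::-1])
for t in('shelf','shelf_grip','shelf_hooks'):print(t,env.recognise('wrist',t)[:1])
```

```text
t 3.3 p [ 402.66 -162.71  199.85] [-179.97  -29.12  -13.31] j [-0.62  0.32  2.34  1.55  0.19 -0.32] F [ 0.61  0.07 -0.08] 0.9977852606922004 0.0
rot,shift(cur),shift(tgt axes) [-1.16  0.88  1.99] [-10.9 -17.4  13.9] [-11.7 -17.3  13.4]
[[371.65   0.   320.64]
 [  0.   371.65 239.73]
 [  0.     0.     1.  ]]
shelf [{'location': [308.7, 229.9], 'score': 0.83}]
shelf_grip [{'location': [306.3, 225.9], 'score': 0.64}]
shelf_hooks [{'location': [307.7, 224.6], 'score': 0.63}]
```

View pics/w1.png

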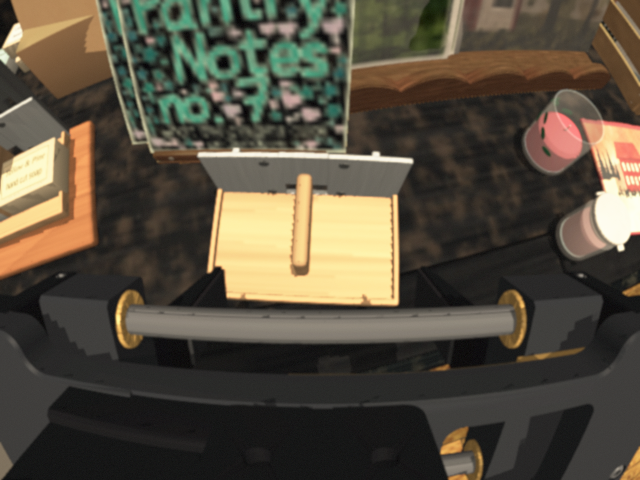

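The wrist view shows the shelf unobstructed: divider from (304,178) to (300,270), back plate from (202,155) to (412,160). I'll refine the shelf pose from this view.

```bash
cat >> h.py <<'E'
def wcloud(d):
    K=np.array(d['camera_matrix']);v,u=np.mgrid[:480,:640]
    x=(u-K[0,2])/K[0,0];y=(v-K[1,2])/K[1,1];th=np.hypot(x,y)+1e-9;z=d['z_map']
    k=np.tan(np.minimum(th,1.5))/th*z
    p=np.stack([x*k,-y*k,-z,np.ones_like(z)],-1)
    return (p@np.linalg.inv(d['world_to_cam']).T)[...,:3]
E
python3 - <<'E'
from go import *
d=dict(np.load('w1.npz'));P=wcloud(d)
for lo,hi,n in(((400,-270,69),(580,-80,84),'bp'),((455,-200,45),(535,-140,58),'div'),((400,-270,4),(590,-70,90),'all')):
    m=np.all((P>lo)&(P<hi),-1);q=P[m];print(n,len(q),cv2.minAreaRect(q[:,:2].astype(np.float32)),np.percentile(q[:,2],[5,50,95]))
c=P[np.all((P>(300,-250,-25))&(P<(600,0,4)),-1)];print('counter',np.median(c[:,2]))
E
```

```text
bp 1733 ((541.9703369140625, -181.51113891601562), (159.4143524169922, 6.135979175567627), 74.34181213378906) [69.58 74.4  75.89]
div 1370 ((506.268310546875, -172.36172485351562), (23.569507598876953, 76.0024642944336), 63.248390197753906) [47.73 50.58 51.91]
all 28003 ((523.21484375, -176.0294189453125), (160.16860961914062, 156.5426788330078), 74.4426040649414) [ 4.4   6.14 71.51]
counter -1.10686377955534
```

Run:
```python
from go import *
pt,Rt=tcp_for((495.6,-169.2,0),-15.6);go(pt,Rt)
```

```text
t 3.5 p [ 402.67 -163.85  200.33] [179.95 -29.18 -13.3 ] j [-0.62  0.32  2.34  1.55  0.19 -0.32] F [ 0.55 -0.15  0.45] 0.9964848870122216 0.0
rot,shift(cur),shift(tgt axes) [-1.09  0.82  2.  ] [ -9.6 -17.9 124.3] [-12.1 -19.8 123.8]
```

Request:
{"op": "jog_arm", "data": {
  "motion": [
    [-0.3,0.2,0.5,-3,-5,4,95],
    [-0.3,0.2,0.5,-3,-5,10,95],
    [-0.3,0.2,0.5,-3,-5,14,95],
    [-0.2,0.2,0.5,-2,-4,15,95],
    [0,0,0,0,0,15,95],
    [0,0,0,0,0,10,95],
    [0,0,0,0,0,0,95]
  ]
}}

```text
t: 4.38
eef_pos: [430.5, -151.7, 135.9]
tcp_rot: [-3.14, -0.523, -0.273]
ft_force: [-0.0, -0.3, -0.3]
opening: 0.998
grip_force: 0.0
```

Run:
```python
from go import *
pt,Rt=tcp_for((495.6,-169.2,0),-15.6);go(pt,Rt)
```

```text
t 4.375 p [ 430.54 -151.7   135.86] [-179.91  -29.94  -15.64] j [-0.54  0.5   2.36  2.6   0.26 -1.28] F [-0.01 -0.29 -0.26] 0.9979579344291654 0.0
rot,shift(cur),shift(tgt axes) [-0.07  0.06 -0.03] [-0.2 -0.6 56.2] [-0.2 -0.6 56.2]
```

Request:
{"op": "jog_arm", "data": {
  "motion": [
    [0,0,0,0,-0.6,12,95],
    [0,0,0,0,0,14,95],
    [0,0,0,0,0,14,95],
    [0,0,0,0,0,12,95],
    [0,0,0,0,0,4,60],
    [0,0,0,0,0,0,30],
    [0,0,0,0,0,0,5],
    [0,0,0,0,0,0,5],
    [0,0,0,0,0,0,5],
    [0,0,0,0,0,0,5]
  ]
}}

```text
t: 5.62
eef_pos: [457.5, -158.2, 87.7]
tcp_rot: [-3.141, -0.523, -0.273]
ft_force: [0.2, 1.2, 0.3]
opening: 0.426
grip_force: 0.0
```

Run:
```python
from go import *
pt,Rt=tcp_for((495.6,-169.2,0),-15.6);go(pt,Rt)
```

```text
t 5.625 p [ 457.46 -158.22   87.74] [-179.94  -29.97  -15.64] j [-0.52  0.64  2.32  2.77  0.35 -1.44] F [0.2  1.21 0.25] 0.4258018639467498 0.0
rot,shift(cur),shift(tgt axes) [-0.04  0.03 -0.04] [-0.2  0.3  0.7] [-0.2  0.3  0.7]
```

Request:
{"op": "jog_arm", "data": {
  "motion": [
    [0,0,0,0,0,0,5],
    [0,0,0,0,0,0,5],
    [0,0,0,0,0,0,5],
    [0,0,0,0,0,0,5],
    [0,0,0,0,0,0,5]
  ]
}}

```text
t: 6.25
eef_pos: [457.4, -158.2, 87.6]
tcp_rot: [-3.141, -0.523, -0.273]
ft_force: [-0.1, -0.3, -0.3]
opening: 0.122
grip_force: 30.0
```

Request:
{"op": "jog_arm", "data": {
  "motion": [
    [0,0,0,3,0,-5.2,5],
    [0,0,0,6,0,-10.4,5],
    [0,0,0,7.5,0,-13,5],
    [0,0,0,7.5,0,-13,5],
    [0,0,0,7.5,0,-13,5],
    [0,0,0,7.5,0,-13,5],
    [0,0,0,6,0,-10.4,5],
    [0,0,0,3,0,-5.2,5],
    [0,0,0,0,0,0,5]
  ]
}}

```text
t: 7.38
eef_pos: [457.4, -158.3, 184.2]
tcp_rot: [-3.141, -0.524, -0.273]
ft_force: [1.2, 0.7, -1.4]
opening: 0.123
grip_force: 30.0
```

Run:
```python
from go import *
st=np.array([616,130.8,0]);Y=2.9
pt,Rt=tcp_for(st+Ro.from_euler('z',Y,degrees=True).apply([-95,0,178]),Y);go(pt,Rt)
p,R,s=pose();N=14
print(pt)
pos=p;Rc=R;rv=(R.inv()*Rt).as_rotvec(degrees=True)
# lift first: shape z with front-loaded rise
for i in range(N):
    f=(i+1)/N;tgt=p+(pt-p)*f;tgt[2]=p[2]+(pt[2]-p[2])*np.sin(f*np.pi/2)
    print(np.round(rv/N,2),np.round(Rc.inv().apply(tgt-pos),1));Rc=Rc*Ro.from_rotvec(rv/N,degrees=True);pos=tgt
d=cam('wrist');cv2.imwrite('pics/w2.png',d['color'][...,::-1]);np.savez('w2.npz',**d)
```

```text
t 7.375 p [ 457.36 -158.3   184.24] [-179.99  -30.02  -15.62] j [-0.52  0.4   2.26  1.81  0.13 -0.45] F [ 1.23  0.71 -1.36] 0.12302290870702834 29.999680817127228
rot,shift(cur),shift(tgt axes) [  9.25  -0.02 -16.03] [  -5.1 -278.4  -96.2] [  73.8 -280.7  -50.7]
[481.67 124.   265.1 ]
[ 0.66 -0.   -1.15] [  1.3 -19.9  -9.7]
[ 0.66 -0.   -1.15] [  1.6 -20.   -9.4]
[ 0.66 -0.   -1.15] [  1.9 -20.   -9. ]
[ 0.66 -0.   -1.15] [  2.1 -20.1  -8.4]
[ 0.66 -0.   -1.15] [  2.3 -20.2  -7.8]
[ 0.66 -0.   -1.15] [  2.5 -20.2  -7.1]
[ 0.66 -0.   -1.15] [  2.5 -20.2  -6.3]
[ 0.66 -0.   -1.15] [  2.6 -20.2  -5.5]
[ 0.66 -0.   -1.15] [  2.6 -20.2  -4.6]
[ 0.66 -0.   -1.15] [  2.6 -20.2  -3.6]
[ 0.66 -0.   -1.15] [  2.5 -20.2  -2.6]
[ 0.66 -0.   -1.15] [  2.4 -20.2  -1.5]
[ 0.66 -0.   -1.15] [  2.3 -20.2  -0.4]
[ 0.66 -0.   -1.15] [  2.2 -20.1   0.7]
```

View pics/w2.png

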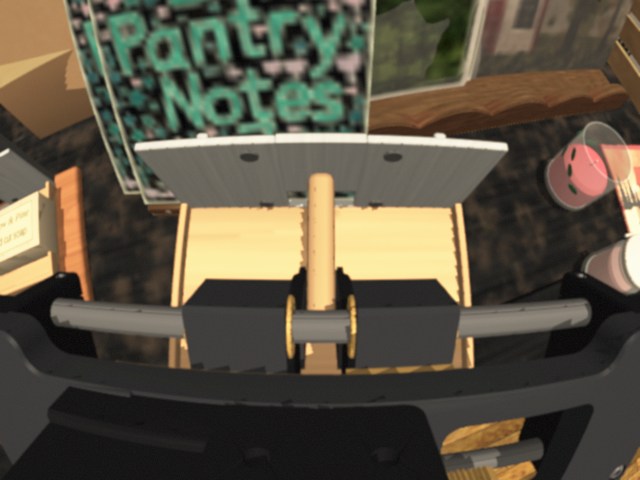

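The shelf is held squarely: divider at (320,180–300), back plate level across (135–505,145). Next I carry it to the stand.

Request:
{"op": "jog_arm", "data": {
  "motion": [
    [0.7,0,-1.1,1.5,-15,-9.5,5],
    [0.7,0,-1.2,1.6,-20,-9.4,5],
    [0.7,0,-1.1,1.9,-20,-9,5],
    [0.7,0,-1.2,2.1,-20,-8.4,5],
    [0.7,0,-1.1,2.3,-20,-7.8,5],
    [0.7,0,-1.2,2.5,-20,-7.1,5],
    [0.6,0,-1.1,2.5,-20,-6.3,5],
    [0.6,0,-1.2,2.6,-20,-5.5,5],
    [0,0,0,0,0,0,5]
  ]
}}

```text
t: 8.55
eef_pos: [469.8, -1.9, 247.1]
tcp_rot: [-3.138, -0.523, -0.086]
ft_force: [-0.4, -0.9, -2.9]
opening: 0.122
grip_force: 30.0
```

```bash
cat > st.py <<'E'
from go import *
st=np.array([616,130.8,0]);Y=2.9
def tgt(x,z,lean=30): return tcp_for(st+Ro.from_euler('z',Y,degrees=True).apply([x,0,z]),Y,lean)
E
python3 - <<'E'
from st import *
go(*tgt(-95,178))
E
```

```text
t 8.55 p [469.83  -1.89 247.1 ] [-179.82  -29.96   -4.91] j [-0.16  0.25  2.22  0.28  0.15  1.23] F [-0.36 -0.93 -2.9 ] 0.12174504577210422 29.999552071094513
rot,shift(cur),shift(tgt axes) [ 3.72  0.03 -6.77] [   9.9 -126.5  -14.7] [  24.8 -125.1   -6.5]
```

Request:
{"op": "jog_arm", "data": {
  "motion": [
    [0.6,0,-1.1,3,-18,-3,5],
    [0.6,0,-1.1,3,-18,-2.5,5],
    [0.6,0,-1.1,3,-18,-1.5,5],
    [0.5,0,-1.1,3,-18,-1,5],
    [0.5,0,-1.1,3,-18,-1,5],
    [0.5,0,-1.1,3,-18,-1,5],
    [0.4,0,-0.2,3,-17,-1,5],
    [0,0,0,0,0,0,5],
    [0,0,0,0,0,0,5]
  ]
}}

```text
t: 9.68
eef_pos: [485.3, 121.2, 266.6]
tcp_rot: [3.141, -0.522, 0.049]
ft_force: [-0.3, -0.9, -3.1]
opening: 0.124
grip_force: 30.0
```

Run:
```python
from st import *
go(*tgt(-95,178))
for n in('wrist','top','side'):
    d=cam(n);np.savez(f'{n}3.npz',**d)
    c=d['color'][...,::-1]
    if n!='wrist': c=cv2.resize(c[100:330,130:430],None,fx=2.6,fy=2.6)
    cv2.imwrite(f'pics/{n}3.png',c)
```

```text
t 9.675 p [485.25 121.25 266.63] [179.94 -29.91   2.8 ] j [ 0.13  0.26  2.13 -0.17  0.24  1.81] F [-0.28 -0.86 -3.06] 0.12414149455045562 29.999607503414154
rot,shift(cur),shift(tgt axes) [ 0.11  0.09 -0.08] [-3.8 -2.9 -0.4] [-3.7 -2.9 -0.4]
```

View pics/wrist3.png

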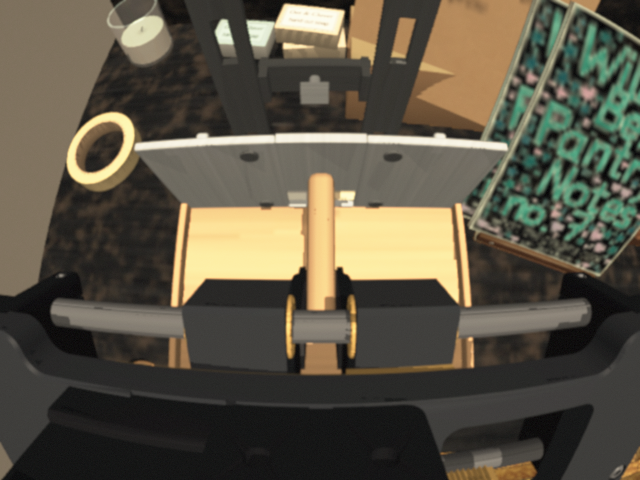

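View pics/side3.png

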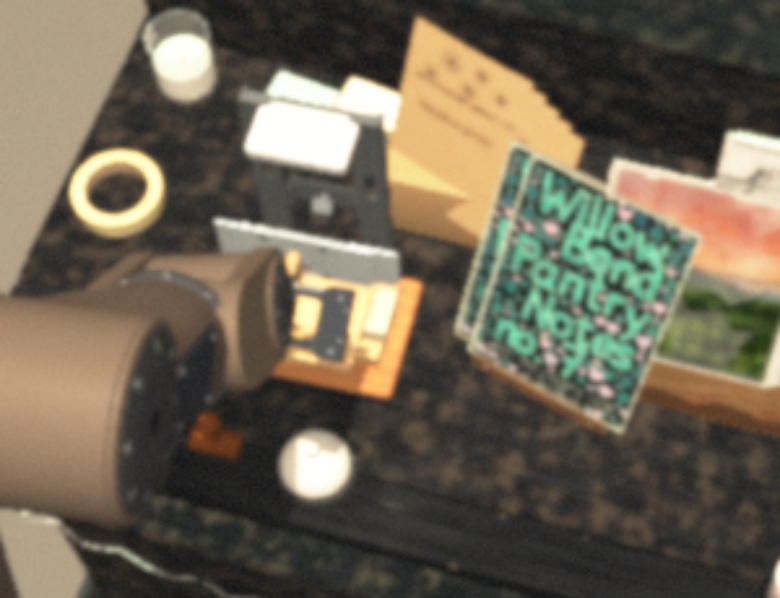

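The wrist view shows the stand's crossbar and catch at (315,88) between the uprights, with the shelf's back plate in front at row 140. I'll measure the stand and shelf relative to each other in this one view.

Run:
```python
from st import *
d=dict(np.load('wrist3.npz'));P=wcloud(d);p=np.array([485.25,121.25,266.63]);C=d['color'].astype(int)
R=Ro.from_euler('xyz',[179.94,-29.91,2.8],degrees=True)
Rz=Ro.from_euler('z',2.8,degrees=True)
# hand-level frame: rotate by yaw about grasp pt expected shelf origin
so=p+R.apply([0,0,59.])-Rz.apply([-10,0,36]);print('nominal shelf origin',so)
L=Rz.inv().apply((P-so).reshape(-1,3)).reshape(P.shape)
def fit(q,ax):
    o=[i for i in range(3) if i!=ax];k=np.ones(len(q),bool)
    for _ in range(8):
        A=np.c_[q[:,o],np.ones(len(q))];c=np.linalg.lstsq(A[k],q[k,ax],rcond=None)[0];r=q[:,ax]-A@c;k=abs(r)<max(1.5,2*r[k].std())
    return c,k.sum(),r[k].std()
box=lambda lo,hi:np.all((L>lo)&(L<hi),-1)
bp=box((38,-78,30),(54,78,74));print('bp front x=a*y+b*z+c',fit(L[bp],0),'deg per',57.3)
q=L[box((38,-90,60),(56,90,85))];print('bp y',np.percentile(q[:,1],[.2,99.8]),'z max',np.percentile(q[:,2],99))
fl=box((-40,-75,-8),(40,-15,16));
q=L[fl];print('floor z=',fit(q,2))
dv=L[box((0,-15,44),(45,15,60))];print('div top z',np.median(dv[:,2]),'y',np.percentile(dv[:,1],[2,50,98]))
up=box((125,-90,-20),(170,90,160));q=L[up];print('up n',len(q),fit(q,0))
for z in range(-20,150,15):
    k=L[box((130,-90,z),(165,90,z+15))]
    if len(k)>20:
        h=np.histogram(k[:,1],bins=np.arange(-90,91,5))[0];print(z,len(k),'x',np.median(k[:,0]),h)
```

```text
nominal shelf origin [524.63 123.11 179.49]
bp front x=a*y+b*z+c (array([-0. ,  0. , 47.2]), np.int64(14597), np.float64(0.37098525072328264)) deg per 57.3
bp y [-78.17  80.15] z max 75.60199501107533
floor z= (array([-0.  , -0.  ,  4.66]), np.int64(6441), np.float64(0.5990525898230826))
div top z 50.14116615865532 y [-4.77  1.1   6.59]
up n 12662 (array([ -0.  ,  -0.  , 143.76]), np.int64(8494), np.float64(0.5826010076531563))
-20 3017 x 144.6539086086364 [  0   0   0   0   2  79  80  83  89  87  84  94 122  90  93  91  95 196
 213 202 210  95  90  92  84 121  89  99  89  85  86  78  81  18   0   0]
-5 3060 x 152.95846108172438 [  0   0   0   0   2  95 102  96  99  96 102 180 152  96  98 103 103 103
 102 102 101 100  96  97  98 145 180 119  90 103  93  93  98  16   0   0]
10 1460 x 143.86056624737427 [  0   0   0   0   4 106 117 124 112 113 110  51   0   0   0   0   0   0
   0   0   0   0   0   0   0   0  15 126 109 103 115 130 102  23   0   0]
25 1172 x 143.8435402328399 [  0   0   0   0   2 118 143  28   0 102 131  60   0   0   0   0   0   0
   0   0   0   0   0   0   0   0  21 142 125   5   0 151 118  26   0   0]
40 1339 x 143.87388950941119 [  0   0   0   0   2 138 164  32   0 117 148  63   0   0   0   0   0   0
   0   0   0   0   0   0   0   0  24 166 144   1   0 176 130  34   0   0]
55 1929 x 143.75357559559376 [  0   0   0   0   4 161 163 123 118 161 166  75   0   0   0   0   0   0
   0   0   0   0   0   0   0   0  26 195 167 118 112 153 157  30   0   0]
70 676 x 143.67354260128025 [ 0  0  0  0  0 66 62 52 42 37 32  7  0  0  0  0  0  0  0  0  0  0  0  0
  0  0  2 38 45 57 66 70 83 17  0  0]
```

```bash
cat > meas.py <<'E'
from st import *
def meas(d,p,R,xs):
    yaw=R.as_euler('xyz')[2];Rz=Ro.from_euler('z',yaw);P=wcloud(d)
    so=p+R.apply([0,0,59.])-Rz.apply([-10,0,36])
    L=Rz.inv().apply((P-so).reshape(-1,3)).reshape(P.shape)
    box=lambda lo,hi:np.all((L>lo)&(L<hi),-1)
    def fit(q,ax):
        o=[i for i in range(3) if i!=ax];k=np.ones(len(q),bool);
        for _ in range(8):
            A=np.c_[q[:,o],np.ones(len(q))];c=np.linalg.lstsq(A[k],q[k,ax],rcond=None)[0];r=q[:,ax]-A@c;k=abs(r)<max(1.5,2*r[k].std())
        c[:2]=np.degrees(c[:2]);return np.round(c,2)
    print('bp front (deg,deg,mm)',fit(L[box((38,-78,30),(54,78,74))],0),'floor',fit(L[box((-40,-75,-8),(40,-15,16))],2))
    f=box((xs-4,-90,5),(xs+4,90,130));print('uprights',fit(L[f],0))
    for s in(-1,1):
        c=5+55*s
        q=L[f&(abs(L[...,1]-c)<20)];print('upright y',np.percentile(q[:,1],[.5,99.5]))
        # slot in-plane gap: project rays of non-upright pixels into front plane
        cam=Rz.inv().apply(np.linalg.inv(d['world_to_cam'])[:3,3]-so)
        D=L-cam;t=(xs-cam[0])/D[...,0];Q=cam+D*t[...,None]
        b=(L[...,0]>xs+9)&(abs(Q[...,1]-c)<9)&(Q[...,2]>15)&(Q[...,2]<75);q=Q[b]
        print('slot px',len(q),'y',np.percentile(q[:,1],[3,50,97]),'z',np.percentile(q[:,2],[1,99]))
        b=f&(abs(Q[...,1]-c)<4);q=Q[b][:,2];q=np.sort(q);g=np.diff(q);i=g.argmax();print('z gap on centreline',q[i],q[i+1])
        b=f&(Q[...,2]>28)&(Q[...,2]<52)&(abs(Q[...,1]-c)<14);q=np.sort(Q[b][:,1]);g=np.diff(q);i=g.argmax();print('y gap',q[i],q[i+1],'c',(q[i]+q[i+1])/2)
E
python3 - <<'E'
from meas import *
meas(dict(np.load('wrist3.npz')),np.array([485.25,121.25,266.63]),Ro.from_euler('xyz',[179.94,-29.91,2.8],degrees=True),143.8)
E
```

```text
bp front (deg,deg,mm) [-0.01  0.07 47.2 ] floor [-0.09 -0.12  4.66]
uprights [ -0.06  -0.04 143.79]
upright y [-64.91 -33.74]
slot px 577 y [-52.83 -48.54 -44.27] z [26.03 59.21]
z gap on centreline 49.50779450756582 55.37167827892998
y gap -53.46766058351031 -44.17393473050126 c -48.820797657005784
upright y [44.74 76.06]
slot px 546 y [55.32 59.45 63.59] z [25.82 59.2 ]
z gap on centreline 24.229807015808376 49.55790618495038
y gap 55.21040770700592 63.973456002022985 c 59.591931854514456
```

Request:
{"op": "jog_arm", "data": {
  "motion": [
    [0,0,0,3.5,-2,4,5],
    [0,0,0,7.5,-2.4,5.5,5],
    [0,0,0,9,0,5.2,5],
    [0,0,0,9,0,5.2,5],
    [0,0,0,8.5,0,5,5],
    [0,0,0,6,0,3.5,5],
    [0,0,0,3,0,1.7,5],
    [0,0,0,0,0,0,5]
  ]
}}

```text
t: 10.82
eef_pos: [540.5, 128.9, 264.2]
tcp_rot: [3.14, -0.523, 0.049]
ft_force: [0.1, 0.7, -2.1]
opening: 0.124
grip_force: 30.0
```

Run:
```python
from meas import *
p,R,s=pose();print(p,R.as_euler('xyz',degrees=True),s['joints'],s['ft_force'])
d=cam('wrist');np.savez('wrist4.npz',**d)
print(R.apply([0,0,0])+ (Ro.from_euler('z',2.8,degrees=True).inv().apply(p-np.array([485.25,121.25,266.63]))))
a=Ro.from_euler('z',2.8,degrees=True).inv().apply(p-np.array([485.25,121.25,266.63]))[0]
meas(d,p,R,143.8-a)
```

```text
[540.53 128.92 264.25] [179.93 -29.98   2.82] [ 0.13  0.33  2.01 -0.15  0.28  1.79] [ 0.15  0.74 -2.06]
[55.59  4.96 -2.38]
bp front (deg,deg,mm) [-0.01 -0.01 47.25] floor [-0.08 -0.11  4.7 ]
uprights [-0.06 -0.06 88.18]
upright y [-69.74 -38.77]
slot px 522 y [-56.88 -53.08 -49.32] z [30.98 61.5 ]
z gap on centreline 29.652477795435203 30.444150867188426
y gap -53.30305533609873 -49.265234687434905 c -51.28414501176682
upright y [40.04 70.81]
slot px 466 y [51.21 54.52 57.91] z [30.76 61.36]
z gap on centreline 34.77946781044568 35.36822576809027
y gap 50.25518352443663 58.67472859768417 c 54.464956061060406
```

Request:
{"op": "jog_arm", "data": {
  "motion": [
    [0,0,0,3.4,0.2,3.4,5],
    [0,0,0,5.2,0,3,5],
    [0,0,0,5.2,0,3,5],
    [0,0,0,5.2,0,3,5],
    [0,0,0,3.5,0,2,5],
    [0,0,0,3.5,0,2,5],
    [0,0,0,1.7,0,1,5],
    [0,0,0,0,0,0,5]
  ]
}}

```text
t: 11.88
eef_pos: [573.2, 130.3, 263.1]
tcp_rot: [3.14, -0.523, 0.049]
ft_force: [0.1, -0.3, -2.8]
opening: 0.125
grip_force: 30.0
```

Run:
```python
from meas import *
p,R,s=pose();print(p,R.as_euler('xyz',degrees=True),s['joints'],s['ft_force'],s['moment'])
d=cam('wrist');np.savez('wrist5.npz',**d)
a=Ro.from_euler('z',2.8,degrees=True).inv().apply(p-np.array([485.25,121.25,266.63]));print(a)
cv2.imwrite('pics/w5.png',d['color'][...,::-1])
meas(d,p,R,143.8-a[0])
```

```text
[573.18 130.34 263.06] [179.93 -29.98   2.83] [ 0.12  0.38  1.94 -0.13  0.3   1.76] [ 0.14 -0.32 -2.75] [-0.02  0.56 -0.01]
[88.27  4.79 -3.57]
bp front (deg,deg,mm) [-0.01 -0.13 47.34] floor [-0.08 -0.1   4.69]
uprights [ -0.11 -11.23  81.  ]
upright y [-69.95 -67.78]meas.py:19: RuntimeWarning: divide by zero encountered in divide
  D=L-cam;t=(xs-cam[0])/D[...,0];Q=cam+D*t[...,None]
meas.py:19: RuntimeWarning: invalid value encountered in multiply
  D=L-cam;t=(xs-cam[0])/D[...,0];Q=cam+D*t[...,None]
Traceback (most recent call last):
  File "meas.py", line 21, in meas
    print('slot px',len(q),'y',np.percentile(q[:,1],[3,50,97]),'z',np.percentile(q[:,2],[1,99]))
                               ~~~~~~~~~~~~~^^^^^^^^^^^^^^^^^^
IndexError: index -1 is out of bounds for axis 0 with size 0
```

View pics/w5.png

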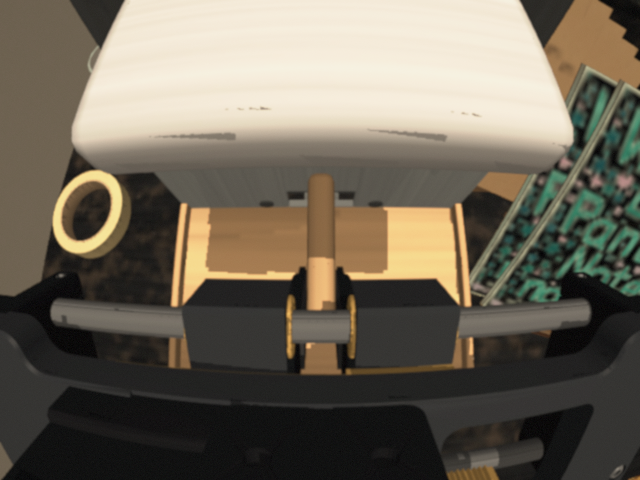

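The lamp now hides the slots, but the shelf has advanced 88 of about 93 mm with no force, so the hooks are in the slots. I'll push on gently until the plate touches.

Request:
{"op": "jog_arm", "data": {
  "motion": [
    [0,0,0,1.7,0,1,5],
    [0,0,0,1.3,0,0.8,5],
    [0,0,0,0.5,0,0.3,5],
    [0,0,0,0,0,0,5]
  ]
}}

```text
t: 12.42
eef_pos: [577.2, 130.5, 263.0]
tcp_rot: [3.14, -0.523, 0.049]
ft_force: [-0.1, 0.3, -1.4]
opening: 0.126
grip_force: 30.0
```

Request:
{"op": "jog_arm", "data": {
  "motion": [
    [0,0,0,0.9,0,0.5,5],
    [0,0,0,0,0,0,5],
    [0,0,0,0,0,0,5]
  ]
}}

```text
t: 12.8
eef_pos: [577.4, 130.5, 263.0]
tcp_rot: [3.14, -0.522, 0.05]
ft_force: [-8.8, -0.0, 2.5]
opening: 0.125
grip_force: 30.0
```

Request:
{"op": "jog_arm", "data": {
  "motion": [
    [0,0,0,-1.9,0,2.4,5],
    [0,0,0,-1.5,0,2.6,5],
    [0,0,0,0,0,0,5]
  ]
}}

```text
t: 13.18
eef_pos: [577.4, 130.6, 257.0]
tcp_rot: [3.14, -0.523, 0.05]
ft_force: [-5.6, 0.1, 2.0]
opening: 0.124
grip_force: 30.0
```

Request:
{"op": "jog_arm", "data": {
  "motion": [
    [0,0,0,-1,0,1.7,5],
    [0,0,0,-1,0,1.7,5],
    [0,0,0,-1,0,1.7,5],
    [0,0,0,0,0,0,5]
  ]
}}

```text
t: 13.68
eef_pos: [577.3, 130.6, 251.6]
tcp_rot: [3.14, -0.524, 0.05]
ft_force: [-9.3, -0.2, 5.9]
opening: 0.123
grip_force: 30.0
```

Request:
{"op": "jog_arm", "data": {
  "motion": [
    [0,0,0,-1,0,1.7,5],
    [0,0,0,-1,0,1.7,5],
    [0,0,0,-1,0,1.7,5],
    [0,0,0,0,0,0,5]
  ]
}}

```text
t: 14.18
eef_pos: [577.2, 130.6, 245.1]
tcp_rot: [3.14, -0.522, 0.049]
ft_force: [-5.0, -0.1, 0.6]
opening: 0.121
grip_force: 30.0
```

Request:
{"op": "jog_arm", "data": {
  "motion": [
    [0,0,0,-1,0,1.7,5],
    [0,0,0,-1,0,1.7,5],
    [0,0,0,0,0,0,5]
  ]
}}

```text
t: 14.55
eef_pos: [576.8, 130.5, 240.3]
tcp_rot: [3.14, -0.52, 0.049]
ft_force: [-3.8, -0.6, -5.7]
opening: 0.124
grip_force: 30.0
```

Request:
{"op": "jog_arm", "data": {
  "motion": [
    [0,0,0,-1,0,1.7,5],
    [0,0,0,-0.5,0,0.9,5],
    [0,0,0,0,0,0,5]
  ]
}}

```text
t: 14.92
eef_pos: [577.4, 130.5, 238.4]
tcp_rot: [3.14, -0.524, 0.049]
ft_force: [-8.1, -0.1, 1.5]
opening: 0.126
grip_force: 30.0
```

Request:
{"op": "jog_arm", "data": {
  "motion": [
    [0,0,0,-0.6,0,0.8,5],
    [0,0,0,-0.5,0,0.9,5],
    [0,0,0,0,0,0,5]
  ]
}}

```text
t: 15.3
eef_pos: [577.3, 130.5, 237.4]
tcp_rot: [3.14, -0.525, 0.049]
ft_force: [-15.4, -2.1, 10.6]
opening: 0.124
grip_force: 30.0
```

Request:
{"op": "jog_arm", "data": {
  "motion": [
    [0,0,0,-0.6,0,-0.3,5],
    [0,0,0,-0.5,0,0.9,5],
    [0,0,0,-0.4,0,0.7,5],
    [0,0,0,0,0,0,5]
  ]
}}

```text
t: 15.8
eef_pos: [576.9, 130.5, 236.1]
tcp_rot: [3.141, -0.527, 0.049]
ft_force: [-16.8, -3.0, 15.7]
opening: 0.122
grip_force: 30.0
```

Run:
```python
from h import *
p,R,s=pose();print(p,R.as_euler('xyz',degrees=True),s['ft_force'],s['moment'])
d=cam('wrist');np.savez('wrist6.npz',**d)
cv2.imwrite('pics/w6.png',cv2.resize(d['color'][150:290,160:480,::-1],None,fx=2.4,fy=2.4))
```

```text
[576.94190864 130.53351839 236.09250197] [179.94232125 -30.17325807   2.83250516] [-16.81584827  -3.00372232  15.73525473] [-0.16897716  0.90445633 -0.07695595]
```

View pics/w6.png

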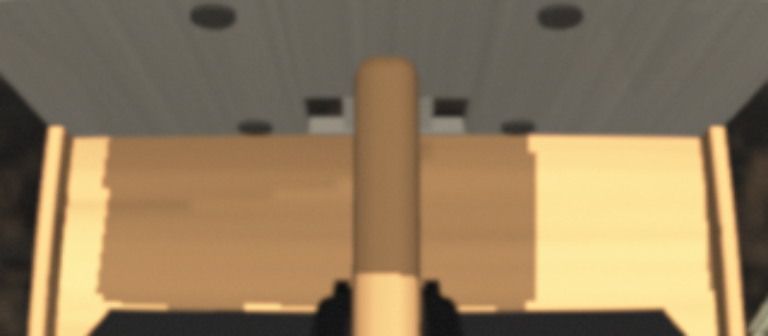

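Run:
```python
from go import *
for n,p,e in(('wrist5',[573.18,130.34,263.06],[179.93,-29.98,2.83]),('wrist6',[576.94,130.53,236.09],[179.94,-30.17,2.83])):
    d=dict(np.load(n+'.npz'));R=Ro.from_euler('xyz',e,degrees=True);Rz=Ro.from_euler('z',2.83,degrees=True)
    p=np.array(p);so=p+R.apply([0,0,59.])-Rz.apply([-10,0,36]);L=Rz.inv().apply((wcloud(d)-so).reshape(-1,3)).reshape(480,640,3)
    def fit(q,ax):
        o=[i for i in range(3) if i!=ax];k=np.ones(len(q),bool)
        for _ in range(8):
            A=np.c_[q[:,o],np.ones(len(q))];c=np.linalg.lstsq(A[k],q[k,ax],rcond=None)[0];r=q[:,ax]-A@c;k=abs(r)<max(1.5,2*r[k].std())
        c[:2]=np.degrees(c[:2]);return c
    box=lambda lo,hi:np.all((L>lo)&(L<hi),-1)
    print(n,so,'bp',fit(L[box((38,-78,30),(54,78,60))],0),'fl',fit(L[box((-20,-75,-8),(40,-15,16))],2),'div top',np.median(L[box((0,-4,44),(40,6,60))][:,2]))
    print('catch zone x,y,z')
    q=L[box((30,5,2),(75,22,32))&(abs(L[...,1]-1)>8)]
    for y in range(7,21,2):
        k=q[(q[:,1]>=y)&(q[:,1]<y+2)&(q[:,2]>8)];k=k[np.argsort(k[:,2])];print(y,np.round(k[:,[0,2]],0).astype(int).tolist())
```

```text
wrist5 [612.62 132.22 175.95] bp [-0.   -0.13 47.34] fl [-0.07 -0.1   4.69] div top 50.33511867692957
catch zone x,y,z
7 []
9 [[47, 27], [48, 27], [47, 27], [48, 27], [47, 27], [47, 27], [47, 28], [47, 28], [48, 28], [47, 28], [48, 29], [47, 29], [47, 29], [48, 30], [47, 30], [47, 30], [47, 31], [47, 31], [47, 31], [48, 32]]
11 [[47, 26], [48, 27], [47, 27], [48, 27], [47, 27], [47, 27], [47, 27], [48, 28], [48, 28], [47, 28], [48, 28], [48, 29], [47, 29], [47, 30], [47, 30], [47, 31], [47, 31], [47, 31], [47, 31], [48, 32], [47, 32], [48, 32]]
13 [[47, 26], [47, 27], [47, 27], [47, 27], [47, 28], [47, 28], [48, 28], [48, 28], [48, 28], [47, 28], [47, 29], [48, 29], [47, 30], [47, 30], [48, 30], [47, 31], [48, 31], [47, 31], [48, 32], [48, 32], [47, 32]]
15 [[47, 26], [47, 27], [47, 27], [47, 28], [48, 28], [48, 28], [47, 29], [47, 29], [47, 29], [47, 29], [47, 29], [48, 29], [47, 30], [48, 30], [47, 30], [48, 30], [47, 31], [48, 31], [47, 31]]
17 [[48, 9], [48, 10], [48, 11], [50, 11], [48, 12], [49, 13], [50, 13], [48, 14], [47, 15], [48, 16], [48, 17], [50, 18], [48, 18], [49, 19]
[... 2343 characters left out ...]
[47, 32], [47, 32], [47, 32]]
19 [[48, 8], [47, 8], [47, 8], [48, 10], [48, 10], [47, 10], [48, 10], [48, 10], [48, 11], [48, 11], [48, 12], [48, 12], [47, 13], [48, 13], [47, 13], [48, 13], [47, 14], [47, 15], [47, 16], [47, 16], [47, 17], [47, 17], [47, 18], [47, 18], [47, 18], [48, 18], [47, 18], [47, 19], [48, 19], [47, 20], [47, 20], [48, 20], [47, 20], [47, 20], [48, 21], [48, 21], [47, 22], [47, 22], [47, 23], [48, 24], [47, 24], [47, 24], [47, 24], [47, 25], [47, 25], [47, 26], [47, 26], [47, 26], [47, 27], [47, 27], [46, 28], [47, 28], [47, 28], [47, 28], [48, 29], [47, 29], [47, 29], [47, 29], [48, 29], [47, 30], [47, 30], [47, 31], [47, 31], [47, 31], [47, 31], [47, 32], [47, 32]]
```

The catch ramp pokes out through the window beside the divider, and its depth is about flush with its 5.5 mm reach. The throats have bottomed: the shelf tips 1° under the press. I'll relax the press, then tug lightly to confirm the lock.

Request:
{"op": "jog_arm", "data": {
  "motion": [
    [0,0,0,0.4,0,-1.2,5],
    [0,0,0,0.4,0,-0.9,5],
    [0,0,0,0,0,0,5]
  ]
}}

```text
t: 16.23
eef_pos: [576.7, 130.5, 236.6]
tcp_rot: [3.14, -0.524, 0.049]
ft_force: [-4.3, 0.5, 0.8]
opening: 0.125
grip_force: 30.0
```

Request:
{"op": "jog_arm", "data": {
  "motion": [
    [0,0,0,0.5,0,-0.9,5],
    [0,0,0,0,0,0,5]
  ]
}}

```text
t: 16.48
eef_pos: [576.4, 130.5, 237.2]
tcp_rot: [3.14, -0.522, 0.049]
ft_force: [-3.3, 1.0, -3.6]
opening: 0.125
grip_force: 30.0
```

Request:
{"op": "jog_arm", "data": {
  "motion": [
    [0,0,0,0.6,0,-1,5],
    [0,0,0,0,0,0,5]
  ]
}}

```text
t: 16.73
eef_pos: [576.4, 130.4, 238.5]
tcp_rot: [3.14, -0.522, 0.049]
ft_force: [-3.1, 0.6, -5.8]
opening: 0.127
grip_force: 30.0
```

Request:
{"op": "jog_arm", "data": {
  "motion": [
    [0,0,0,0.5,0,-0.9,5],
    [0,0,0,0,0,0,5],
    [0,0,0,0,0,0,5]
  ]
}}

```text
t: 17.1
eef_pos: [576.6, 130.4, 239.5]
tcp_rot: [3.14, -0.523, 0.049]
ft_force: [1.4, -0.0, -11.4]
opening: 0.126
grip_force: 30.0
```

The upward tug meets 9 N of resistance, so it's locked. I'll press it back home, then let go.

Request:
{"op": "jog_arm", "data": {
  "motion": [
    [0,0,0,-0.7,0,1.2,5],
    [0,0,0,-0.7,0,1.2,5],
    [0,0,0,-0.5,0,0.8,5],
    [0,0,0,0,0,0,5]
  ]
}}

```text
t: 17.6
eef_pos: [577.0, 130.6, 237.0]
tcp_rot: [3.141, -0.526, 0.049]
ft_force: [-4.3, -0.9, 3.9]
opening: 0.126
grip_force: 30.0
```

Request:
{"op": "jog_arm", "data": {
  "motion": [
    [0,0,0,-0.4,0,0.7,5],
    [0,0,0,0,0,0,5]
  ]
}}

```text
t: 17.85
eef_pos: [577.0, 130.6, 236.4]
tcp_rot: [3.141, -0.527, 0.049]
ft_force: [-6.8, -1.3, 5.4]
opening: 0.123
grip_force: 30.0
```

Request:
{"op": "jog_arm", "data": {
  "motion": [
    [0,0,0,-0.5,0,0.9,5],
    [0,0,0,0,0,0,5],
    [0,0,0,0.3,0,-0.6,5],
    [0,0,0,0,0,0,20],
    [0,0,0,0,0,0,40],
    [0,0,0,0,0,0,50],
    [0,0,0,0,0,0,50],
    [0,0,0,0,0,0,50]
  ]
}}

```text
t: 18.85
eef_pos: [576.5, 130.5, 234.8]
tcp_rot: [3.14, -0.523, 0.049]
ft_force: [0.2, 0.3, -0.0]
opening: 0.516
grip_force: 0.0
```

Request:
{"op": "jog_arm", "data": {
  "motion": [
    [0,0,0,0,0,0,50],
    [0,0,0,0,0,0,50],
    [0,0,0,0,0,0,50]
  ]
}}

```text
t: 19.23
eef_pos: [576.5, 130.5, 234.9]
tcp_rot: [3.14, -0.523, 0.049]
ft_force: [0.4, -0.0, -0.0]
opening: 0.522
grip_force: 0.0
```

Free. Now I retreat straight back along the tool.

Request:
{"op": "jog_arm", "data": {
  "motion": [
    [0,0,0,0,0,-5,50],
    [0,0,0,0,0,-10,50],
    [0,0,0,0,0,-14,50],
    [0,0,0,0,0,-14,50],
    [0,0,0,0,0,-14,50],
    [0,0,0,-5,0,-14,50],
    [0,0,0,-8,0,-10,50],
    [0,0,0,-8,0,-6,50],
    [0,0,0,0,0,0,50]
  ]
}}

```text
t: 20.35
eef_pos: [514.2, 127.5, 299.7]
tcp_rot: [3.14, -0.523, 0.05]
ft_force: [0.7, 0.5, 0.4]
opening: 0.529
grip_force: 0.0
```

Run:
```python
from go import *
p,R,s=pose();print(s['t'],p,R.as_euler('xyz',degrees=True),s['ft_force'],s['joints'])
d=cam('wrist');np.savez('wrist7.npz',**d);cv2.imwrite('pics/w7.png',d['color'][...,::-1])
Rz=Ro.from_euler('z',2.83,degrees=True);so=np.array([616.4,132.4,0]);L=Rz.inv().apply((wcloud(d)-so).reshape(-1,3)).reshape(480,640,3)
def fit(q,ax):
    o=[i for i in range(3) if i!=ax];k=np.ones(len(q),bool)
    for _ in range(8):
        A=np.c_[q[:,o],np.ones(len(q))];c=np.linalg.lstsq(A[k],q[k,ax],rcond=None)[0];r=q[:,ax]-A@c;k=abs(r)<max(1.5,2*r[k].std())
    c[:2]=np.degrees(c[:2]);return c
box=lambda lo,hi:np.all((L>lo)&(L<hi),-1)
print('bp',fit(L[box((38,-78,180),(54,78,210))],0),'fl',fit(L[box((-30,-72,142),(40,72,162))&(abs(L[...,1]-1)>12)],2),'div',np.median(L[box((0,-4,190),(40,6,210))][:,2]))
```

```text
20.35 [514.21 127.54 299.72] [179.93 -29.97   2.84] [0.72 0.5  0.41] [ 0.13  0.25  2.02 -0.13  0.35  1.76]
bp [-0.04 -1.29 49.99] fl [  1.35   0.   153.84] div 199.9203752315767
```

View pics/w7.png

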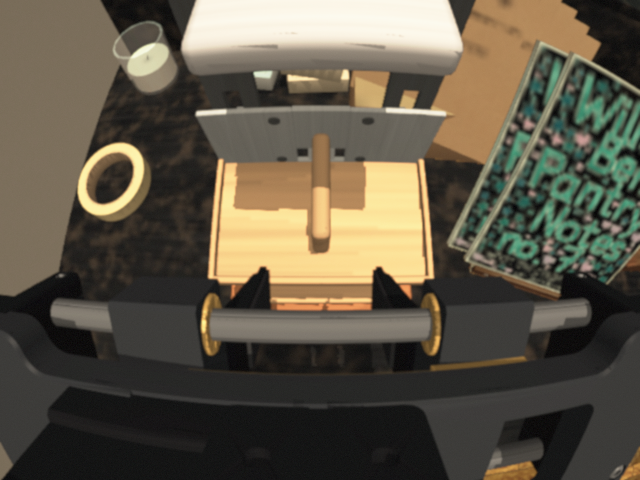

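The shelf hangs with both hooks engaged: plate at (200–445,110), level across its width, with a slight 1.3° front sag from hook play. The window and catch are at (303–340,153). One last check of how far the catch is out.

Run:
```python
from go import *
d=dict(np.load('wrist7.npz'));Rz=Ro.from_euler('z',2.83,degrees=True);so=np.array([616.4,132.4,0]);L=Rz.inv().apply((wcloud(d)-so).reshape(-1,3)).reshape(480,640,3)
for v in range(144,164):print(v,[tuple(np.round(L[v,u]).astype(int)) for u in (306,309,311,313,331,333,335,343)])
c=d['color'][130:175,280:365,::-1];cv2.imwrite('pics/w7c.png',cv2.resize(c,None,fx=8,fy=8,interpolation=cv2.INTER_CUBIC))
```

```text
144 [(np.int64(45), np.int64(11), np.int64(184)), (np.int64(46), np.int64(9), np.int64(182)), (np.int64(46), np.int64(8), np.int64(182)), (np.int64(36), np.int64(6), np.int64(199)), (np.int64(46), np.int64(-6), np.int64(183)), (np.int64(46), np.int64(-8), np.int64(183)), (np.int64(46), np.int64(-9), np.int64(183)), (np.int64(46), np.int64(-15), np.int64(183))]
145 [(np.int64(46), np.int64(11), np.int64(181)), (np.int64(46), np.int64(9), np.int64(181)), (np.int64(47), np.int64(8), np.int64(180)), (np.int64(36), np.int64(6), np.int64(198)), (np.int64(46), np.int64(-7), np.int64(181)), (np.int64(47), np.int64(-8), np.int64(180)), (np.int64(47), np.int64(-9), np.int64(180)), (np.int64(45), np.int64(-15), np.int64(183))]
146 [(np.int64(46), np.int64(11), np.int64(179)), (np.int64(47), np.int64(9), np.int64(179)), (np.int64(46), np.int64(8), np.int64(179)), (np.int64(34), np.int64(6), np.int64(200)), (np.int64(46), np.int64(-7), np.int64(179)), (np.int64(47), np.int64(-8), np.int64(178)), (np.int64(47), np.int64(-9), np.int64(178)), (np.int64(46), np.int64(-15), np.int64(180))]
147 [(np.in
[... 5482 characters left out ...]
12), np.int64(155)), (np.int64(45), np.int64(10), np.int64(156)), (np.int64(24), np.int64(7), np.int64(197)), (np.int64(22), np.int64(6), np.int64(199)), (np.int64(47), np.int64(-7), np.int64(154)), (np.int64(47), np.int64(-9), np.int64(154)), (np.int64(46), np.int64(-10), np.int64(155)), (np.int64(46), np.int64(-17), np.int64(155))]
163 [(np.int64(46), np.int64(12), np.int64(154)), (np.int64(46), np.int64(10), np.int64(154)), (np.int64(23), np.int64(7), np.int64(197)), (np.int64(22), np.int64(6), np.int64(199)), (np.int64(45), np.int64(-7), np.int64(156)), (np.int64(45), np.int64(-9), np.int64(155)), (np.int64(46), np.int64(-10), np.int64(154)), (np.int64(46), np.int64(-17), np.int64(154))]
```

View pics/w7c.png

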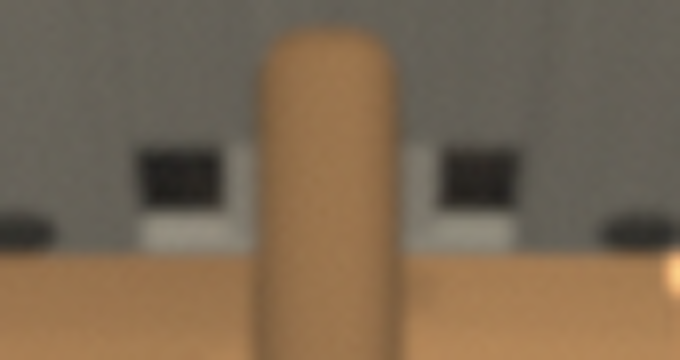

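The crop shows the catch standing out on both sides of the divider, at about (240,195) and (415,195). Its tip is at x = 46, z = 159 mm, above the sill top at z ≈ 156, so it is fully out and over the sill. Handing in.

```bash
python3 -c "
from cell import env
print(env.job_done())"
```

```text
the job is handed in; nothing more can be done
None
```

The shelf hangs home on the upper slots with the catch snapped out over the sill and the gripper clear; it sags about 1.3° at the front, probably from play in the hooks. The job is handed in (about 20 of the 42 s used), but no verdict came back.

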